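# Set the clamp screw of a bonding fixture

## Robot

A 7-joint arm with a two-finger parallel gripper is mounted at the origin on the work surface. World frame = base frame: x ahead of the robot, y to its left, z up, the work surface at z = 0. Lengths are in m, angles in rad, forces in N, time in s.
With the tool pointing down it reaches from about 0.4 to 0.875 m from the base axis. Payload 19.3 kg.
Tool frame: the origin (TCP) lies midway between the tips of the shut fingers; the grasp point (between the pads) lies 19 mm behind it; z points along the fingers, y is the line along which they close (so a half turn about z gives the same grasp; the last joint's range is limited). The gripper opens to 85 mm and grips with 20 to 120 N. Pads are 22 mm wide; open, the fingers measure 114 mm over their backs; the gripper's body (76 mm by 85 mm) begins 54 mm behind the grasp point. The pads swing forward as they close: fully open they stand 13 mm farther back than shut.
Start: joints at [1.079, 0.521, -0.036, 1.599, 0.021, 1.021, -0.113], TCP at [0.256, -0.57, 0.231] pointing down, gripper open.
Joint ranges: [-2.91, 2.91], [-0.3, 2.13], [-1.5, 1.42], [0.17, 2.43], [-1.26, 4.41], [0.16, 1.93], [-2.52, 2.52]. Speed limits (rad/s): [1.89, 1.89, 2.39, 2.39, 3.01, 3.01, 3.01].

## Interface

Orientations are given as [roll, pitch, yaw] about the fixed x, y, z axes, in that order (R = Rz(yaw) Ry(pitch) Rx(roll)).
In Python, from workcell import bot gives the robot as it stands.
- The arm moves only by the tool move_arm, never from a script. Its argument "series" is a list of rows, each a list of 3 entries, a list of its own where there are three numbers: the shift along the tool's x, y, z in cm, then the turn, a rotation vector about the tool's x, y, z in rad, then the opening in per cent of the stroke, from 0 (shut) to 100 (fully open). A call has 1 to 20 rows; each row is the pose to reach, as a shift and turn from the pose commanded when the call began, along the tool's axes at that moment; what a row does not reach only later rows make up. A row lasts 1/12 s, in which the tool goes at most 41.7 mm and 7.16 degrees, less where a joint would pass 70% of its speed; a pose out of reach is approached as far as the arm can. A call with a gripper value outside its range is refused whole. The fingers move at their own pace and stop on an object; "squeeze" is the grip in N (left out, the last holds). Time passes only in rows, so rows that repeat a pose let the fingers close. It gives the time, the measured TCP pose, the force, the opening and the grip force at its end, in the units of the state.
- bot.observe(): the state, without advancing time (a new reading comes with each control period).
- bot.grab_frame(name): name is "side" or "top"; returns (picture, depth): 480x640x3 uint8, red, green, blue; 480x640 float32, m along the optical axis (not along the pixel's ray), 0 where there is no reading.
- bot.camera_params(name): a dict with "fovy" (degrees; the focal length in pixels is half the picture's height over the tangent of half this angle, whatever the lens; pixels are square), "cx", "cy" (the principal point, pixels), "dist_coeffs" ([k1, k2, p1, p2, k3] as OpenCV has them; the pictures are not rectified), "R" (3x3) and "t" (3): a world point X has camera coordinates R X + t. Camera axes: x right, y down, z forward; pixel columns grow to the right and rows downward; lengths in m; the calibration is good to about 2 mm. A picture is of the moment at which its call begins. camera_params takes no time and is no camera call.
- bot.job_done(): hands the job in; it is judged then, once.
Trained networks look in the newest picture that a camera, given by its name, has taken for a name from the list of things; names that differ only in an ending like _2 or _b are one class to them, and where a whole thing is asked for, a point or a joint stands for the part that bears it (a point fixed in the world has none). Each returns a list of dicts, best first, with "conf" (0 to 1); they miss things now and then, are a little off and sometimes report something else, mostly with a low value. They report only what shows in the picture. A call takes as long as a camera call. They do not tell look-alikes from the thing itself.
- bot.find_in(camera, thing): "bbox" ([left, top, right, bottom] in pixels, round what is visible of it).
- bot.trace(camera, thing): "mask" (480x640 bool, what is visible of it) and "bbox" ([left, top, right, bottom] in pixels, round what is visible of it).
The state is a dict: "clock": time; "qpos": joint angles; "qd": joint speeds; "joint_efforts": joint torques, N m; "position": TCP position; "tool_rot": TCP orientation; "force": force on the tool from outside, world axes, zero at the start; "moment": the same for the moment, N m; "grip_width": finger opening in m; "finger_force": force on a finger pad.
Only numpy, scipy, OpenCV 4.12 (cv2) and the standard library are available. Lean on these libraries where they do the work, as an engineer would, in place of code of your own. Each camera call takes 0.05 s, during which the arm holds its last target. There are 200 camera calls.

## Task

Push the sled that carries the bonded barrel fully home against the end stop of the bonding fixture, under the clamp bridge. Then grip the thumbscrew on the bridge and turn it clockwise until it seats and stops, back it off a quarter turn, and finish there while still holding the thumbscrew in the fingers (do not let go at the end). Leave the dish, the syringe and the vial where they are.

Things in the scene. Friction and masses are not known exactly. Their poses are not given: they have to be found in the camera images.
- fixture: Bonding fixture fixed to the bench: dark steel base 250 x 124 x 12 mm, two low guide strips (tops 24 mm above bench) along x, end stop at +x, aluminium bridge across. Origin on the bench below the thumbscrew's axis, z up, +x = direction the sled is pushed home; base spans x -200 to +50 mm. Bridge 32 mm (x) by 114 mm (y), underside 62, top 76 mm above bench.
- sled_tab (a point): Middle of the top edge of the sled's upright aluminium push tab, 82 mm above the bench, x as the sled's. Tab: 10 mm thick (x), 44 mm wide (y), 62 mm tall. Push its -x face from behind, 50 to 75 mm above the bench. At the start the sled is 50 to 90 mm short of home; when home its plate touches the end stop and this point is at x = -84 mm in the fixture's frame.
- sled: Loose sled (0.3 to 0.5 kg, 2 to 6 N to slide): plate 130 x 60 x 8 mm between the guide strips, 2 mm play each side, x along the fixture's within 3 degrees. On it the push tab and, 85 mm beyond it (+x), a white barrel 32 mm in diameter, top 52 mm above bench. Origin: plate underside below the barrel's axis, 12 mm above bench. Home puts the barrel under the spindle.
- screw_grip (a point): Centre of the thumbscrew's wings on its upright axis above the bridge, 114 mm above the bench fully out, 109 mm seated (sinks 6 mm per turn). The wings are a flat steel bar 50 mm long (this point's x), 10 mm thick (y), 34 mm high (17 mm above and below this point). Pinch across the thickness from above. Axes turn with the screw.
- thumbscrew (a joint): Thumbscrew angle in rad; grows clockwise seen from above (tightening, sinking). 0 fully out, 4.40 seated: a hard stop, foot pressed on the barrel. Starts anywhere from 0.2 to 2.0, so several grasps may be needed. At 0 the wings lie along the fixture's x axis. Stays where it is left; friction about 0.06 N m. A quarter turn back from the seat is 2.83.
- spindle: Spindle under the thumbscrew with a round rubber foot 22 mm in diameter that does not rotate, moving up and down with the screw. Origin: centre of the foot's underside, 52 mm above the bench when seated on the barrel, 56 mm when fully out.
- dish: Shallow glass dish, 84 mm across, 14 mm high, loose on the bench beside the fixture. Leave alone.
- syringe: Amber dispensing syringe with white flange, 130 mm long, 36 mm wide and 22 mm high, lying loose on the bench along its x axis. Leave alone.
- vial: Small amber glass jar with white cap, 32 mm in diameter, 55 mm high, standing loose on the bench. Leave alone.
Mind the look-alikes: they are no part of the job. Leave any brown, orange or red look-alike of the sled alone.

How it is judged:
By the outcome, as a careful person would: the job done as asked, in the order asked, and still so for the second after the job is handed in, while the arm keeps its last pose, push and grip.
It also fails if it takes over 67 s, if anything falls off the work surface, if the arm or the gripper's body presses on something with over 40 N, if the wrist force passes 120 N, or if a joint passes its speed limit or range.

## Working session

There is one attempt and no reset: what is moved stays moved. The work goes in short steps, Python scripts to look and compute and a tool call to move; the robot and the scene stay as the last step left them, time stands still between calls to the robot, and variables do not carry over. Pictures are saved under pics/ and viewed, at most 10 in all, crops included, and the job is handed in when it is done.

Besides the shell and the picture viewer there is one more tool, called after "Emit:" as name(argument=value, ...) on one line, values as JSON. move_arm: Moves the arm, as the interface text tells. Its arguments: {"type":"object","properties":{"series":{"type":"array"},"squeeze":{"type":"number"}},"required":["series"]}

```bash
mkdir -p pics; ls; cat > h.py <<'E'
import numpy as np, cv2
from workcell import bot
from scipy.spatial.transform import Rotation as Rn
def cam(n):
    p=bot.camera_params(n); f=240/np.tan(np.radians(p["fovy"])/2)
    K=np.array([[f,0,p["cx"]],[0,f,p["cy"]],[0,0,1]]); return K,np.array(p["dist_coeffs"],float),np.array(p["R"]),np.array(p["t"])
def unproj(n,uv,d):
    K,D,R,t=cam(n); uv=np.array(uv,float).reshape(-1,1,2)
    xy=cv2.undistortPoints(uv,K,D)[:,0]; d=np.array(d).reshape(-1,1)
    return (np.hstack([xy,np.ones((len(xy),1))])*d-t)@R
def proj(n,X):
    K,D,R,t=cam(n); return cv2.projectPoints(np.array(X,float).reshape(-1,3),cv2.Rodrigues(R)[0],t,K,D)[0][:,0]
def cloud(n,mask,dep):
    v,u=np.nonzero(mask&(dep>0)); return unproj(n,np.c_[u,v],dep[v,u])
E
python3 - <<'E'
from h import *
print(bot.observe())
for n in("side","top"):
    im,d=bot.grab_frame(n); cv2.imwrite(f"pics/{n}0.png",im[...,::-1]); np.save(f"{n}0.npy",d)
    for th in("fixture","sled","sled_tab","screw_grip","thumbscrew","dish","syringe","vial"):
        for r in bot.trace(n,th):
            c=cloud(n,r["mask"],d)
            print(n,th,round(r["conf"],2),[int(x) for x in r["bbox"]],np.median(c,0).round(3) if len(c) else None, np.percentile(c,98,axis=0)[2].round(3) if len(c) else None)
E
```

```text
pics
{'clock': 0.0, 'qpos': array([ 1.07881402,  0.52204334, -0.03631576,  1.59996197,  0.02118972,
        1.02108324, -0.11283556]), 'qd': array([-0.00019748, -0.00090333, -0.00014562,  0.0009873 ,  0.00080712,
       -0.00082267,  0.00081848]), 'joint_efforts': array([-1.36921826e-03, -9.27123070e+01,  1.97900422e+00, -3.69940567e+01,
        1.77030772e-02,  8.08440585e-03, -1.10294042e-05]), 'position': array([ 0.25570368, -0.56995581,  0.23072406]), 'tool_rot': array([-3.14048384e+00,  7.46339364e-05,  4.21720510e-01]), 'force': array([ 0.30092014, -0.35718051, -0.6581268 ]), 'moment': array([-0.00885545,  0.00795104, -0.02510296]), 'finger_force': 0.0, 'grip_width': 0.08565208963313115}
side fixture 0.72 [244, 229, 412, 415] [ 0.572 -0.025  0.014] 0.125
side sled 0.91 [270, 168, 346, 218] [0.641 0.232 0.01 ] 0.07
side sled 0.9 [434, 296, 536, 355] [ 0.796 -0.112  0.01 ] 0.071
side sled 0.79 [415, 178, 494, 265] [0.846 0.091 0.01 ] 0.07
side sled 0.66 [100, 203, 193, 256] [0.35  0.223 0.009] 0.07
side sled_tab 0.97 [104, 206, 195, 255] [0.351 0.223 0.01 ] 0.07
side sled_tab 0.9
[... 970 characters left out ...]
0.93 [298, 78, 372, 127] [0.848 0.089 0.009] 0.07
top sled_tab 0.92 [159, 338, 234, 434] [0.355 0.228 0.008] 0.07
top sled_tab 0.84 [416, 107, 465, 188] [ 0.799 -0.099  0.009] 0.07
top sled_tab 0.69 [189, 162, 268, 251] [0.64  0.237 0.009] 0.07
top sled_tab 0.66 [344, 238, 427, 290] [ 0.585 -0.033  0.021] 0.082
top screw_grip 0.62 [328, 246, 343, 284] [0.559 0.049 0.127] 0.13
top thumbscrew 0.61 [330, 248, 340, 282] [0.556 0.049 0.128] 0.13
top syringe 0.84 [311, 153, 378, 199] [0.723 0.049 0.018] 0.023
top syringe 0.72 [297, 216, 464, 318] [ 0.573 -0.008  0.013] 0.127
top vial 0.68 [242, 300, 267, 319] [0.481 0.158 0.054] 0.057
top vial 0.52 [370, 329, 424, 388] [ 0.448 -0.072  0.007] 0.015
```

```bash
python3 - <<'E'
from h import *
a=cv2.imread("pics/side0.png");b=cv2.imread("pics/top0.png")
c1=cv2.resize(a[220:420,200:450],(500,400),interpolation=3)
c2=cv2.resize(b[195:335,280:480],(500,350),interpolation=3)
cv2.imwrite("pics/c2.png",c2);cv2.imwrite("pics/c1.png",c1)
# clouds from top depth (box)
d=np.load("top0.npy"); m=np.zeros(d.shape,bool); m[205:325,285:475]=1
c=cloud("top",m,d)
def rect(q,name):
    r=cv2.minAreaRect((q[:,:2]*1000).astype(np.float32)); print(name,len(q),np.round(r[0],1),np.round(r[1],1),round(r[2],1),"z",np.median(q[:,2]).round(4))
z=c[:,2]
rect(c[(z>.07)&(z<.079)&(c[:,1]>0.02)],"bridge")
rect(c[(z>.112)&(z<.14)],"wings")
rect(c[(z>.077)&(z<.086)&(c[:,1]<0.01)],"tab")
rect(c[(z>.045)&(z<.058)&(c[:,1]<0.02)],"barrel")
rect(c[(z>.02)&(z<.028)],"strips")
rect(c[(z>.006)&(z<.086)&(abs(c[:,0]-.57)<.1)],"base")
E
```

```text
bridge 1237 [559.6  48.8] [114.   32.1] 18.8 z 0.0756
wings 254 [559.3  48.8] [ 9.9 49.7] 85.5 z 0.1277
tab 205 [602.9 -79.6] [43.7 10.4] 17.9 z 0.0812
barrel 381 [583.4 -33.7] [ 43.5 100. ] 22.9 z 0.0515
strips 2590 [577.8 -26.4] [106.  245.2] 16.6 z 0.0229
base 11344 [583.8 -22. ] [124.1 249.5] 18.9 z 0.0191
```

View pics/side0.png

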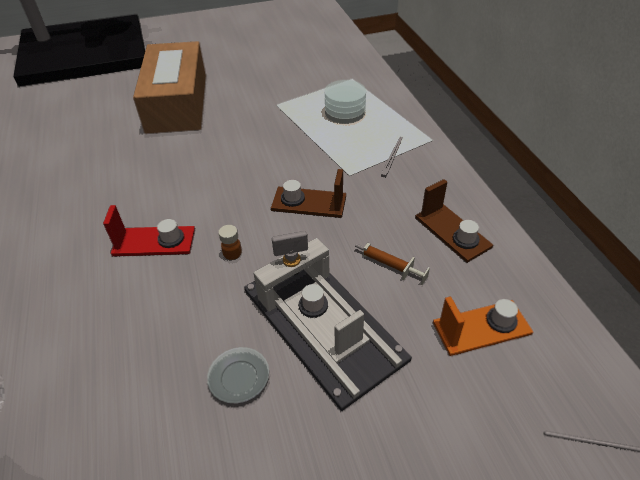

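View pics/c2.png

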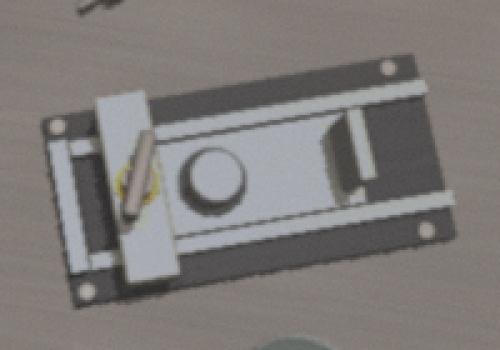

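The real sled is the aluminium one at side (330,320), top (385,263). The look-alikes in the side view are red (150,235), brown (310,195), brown (455,220) and orange (485,325). The top crop shows the aluminium sled between the guide strips, with its tab to the right and the bridge with wings to the left. The tab is about 51 mm short of home and the screw is at about 1.98 rad.

```bash
cat >> h.py <<'E'
O=np.array([.5596,.0488]); A=np.radians(108.9); ex=np.array([np.cos(A),np.sin(A)]); ey=np.array([-ex[1],ex[0]])
def rel(xf,yf,z,yawdeg):
    s=bot.observe(); R0=Rn.from_euler("xyz",s["tool_rot"]); P=np.r_[O+xf*ex+yf*ey,z]
    Rt=Rn.from_euler("xyz",[np.pi,0,np.radians(yawdeg)])
    return (R0.inv().apply(P-s["position"])*100).round(2),(R0.inv()*Rt).as_rotvec().round(3)
def st():
    s=bot.observe(); p=s["position"]; q=p[:2]-O
    print("t",s["clock"],"fix",(q@ex*1e3).round(1),(q@ey*1e3).round(1),"z",p[2].round(4),"rot",np.degrees(s["tool_rot"]).round(1),"F",s["force"].round(1),"M",s["moment"].round(2),"w",s["grip_width"].round(4),s["finger_force"],"q",s["qpos"].round(2))
E
python3 -c "
from h import *
print(rel(-.180,.0,.2,108.9),rel(-.18,0,.058,108.9))"
```

```text
(array([ 51.4 , -26.12,   3.13]), array([-0.   , -0.   , -1.479])) (array([ 51.4 , -26.12,  17.33]), array([-0.   , -0.   , -1.479]))
```

Emit:
move_arm(series=[[[51.4,-26.1,3.1],[0,0,-1.479],0],[[51.4,-26.1,3.1],[0,0,-1.479],0],[[51.4,-26.1,3.1],[0,0,-1.479],0],[[51.4,-26.1,3.1],[0,0,-1.479],0],[[51.4,-26.1,3.1],[0,0,-1.479],0],[[51.4,-26.1,3.1],[0,0,-1.479],0],[[51.4,-26.1,3.1],[0,0,-1.479],0],[[51.4,-26.1,3.1],[0,0,-1.479],0],[[51.4,-26.1,3.1],[0,0,-1.479],0],[[51.4,-26.1,3.1],[0,0,-1.479],0],[[51.4,-26.1,3.1],[0,0,-1.479],0],[[51.4,-26.1,3.1],[0,0,-1.479],0],[[51.4,-26.1,3.1],[0,0,-1.479],0],[[51.4,-26.1,3.1],[0,0,-1.479],0],[[51.4,-26.1,3.1],[0,0,-1.479],0],[[51.4,-26.1,3.1],[0,0,-1.479],0],[[51.4,-26.1,3.1],[0,0,-1.479],0],[[51.4,-26.1,3.1],[0,0,-1.479],0],[[51.4,-26.1,3.1],[0,0,-1.479],0],[[51.4,-26.1,3.1],[0,0,-1.479],0]])

```text
clock: 2.57
position: [0.6176, -0.1228, 0.2005]
tool_rot: [-3.142, 0.0, 1.899]
force: [0.0, -0.1, -0.2]
grip_width: 0.0002
finger_force: 0.0
```

```bash
python3 -c "
from h import *
st();print(rel(-.18,0,.058,108.9),rel(-.1,0,.058,108.9))"
```

```text
Traceback (most recent call last):
  File "h.py", line 22, in st
    print("t",s["clock"],"fix",(q@ex*1e3).round(1),(q@ey*1e3).round(1),"z",p[2].round(4),"rot",np.degrees(s["tool_rot"]).round(1),"F",s["force"].round(1),"M",s["moment"].round(2),"w",s["grip_width"].round(4),s["finger_force"],"q",s["qpos"].round(2))
                                                                                                                                                                                       ^^^^^^^^^^^^^^^^^^^^^
AttributeError: 'float' object has no attribute 'round'
```

Emit:
move_arm(series=[[[0,0,4],[0,0,0],0],[[0,0,8],[0,0,0],0],[[0,0,11],[0,0,0],0],[[0,0,13],[0,0,0],0],[[0,0,14.2],[0,0,0],0],[[0,0,14.2],[0,0,0],0],[[1,0,14.2],[0,0,0],0],[[2,0,14.2],[0,0,0],0],[[2,0,14.2],[0,0,0],0]])

```text
clock: 3.32
position: [0.6117, -0.0999, 0.06]
tool_rot: [3.14, -0.0, 1.903]
force: [0.0, -0.0, 0.2]
grip_width: -0.0
finger_force: 0.0
```

```bash
sed -i 's/s\["grip_width"\].round(4)/s["grip_width"]/' h.py; python3 - <<'E'
from h import *
st();print(rel(-.1,0,.058,108.9))
im,d=bot.grab_frame("side"); cv2.imwrite("pics/s1.png",cv2.resize(im[200:420,200:450,::-1],(750,660)[:2] and (680,598),interpolation=3))
E
```

```text
t 3.3167 fix -157.6 -1.2 z 0.06 rot [179.9  -0.  109. ] F [ 0.  -0.   0.2] M [ 0.08 -0.02  0.  ] w -3.6020845570861963e-05 0.0 q [ 0.34  0.76 -0.4   1.72  0.4   0.75  0.07]
(array([ 5.76, -0.1 ,  0.2 ]), array([ 0.002, -0.   ,  0.002]))
```

View pics/s1.png

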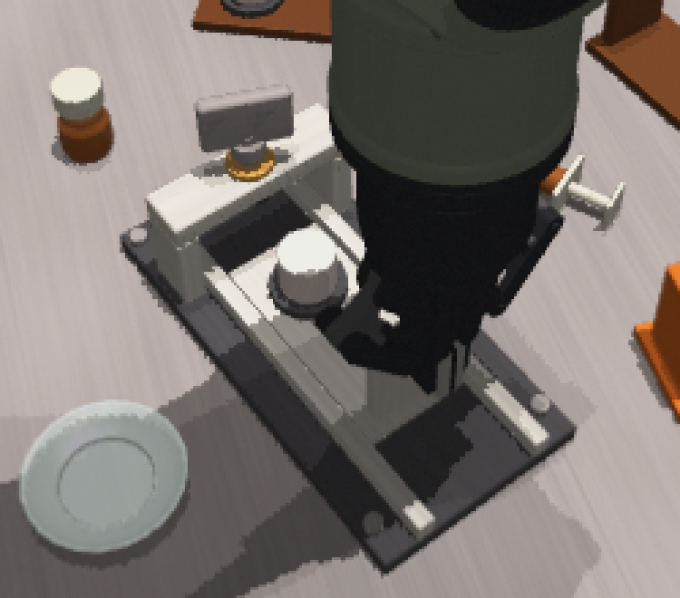

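The shut fingers stand behind the aluminium tab at about (400,385), and nothing else has been touched. I'll push now.

Emit:
move_arm(series=[[[0.5,0,0],[0,0,0],0],[[1.0,0,0],[0,0,0],0],[[1.5,0,0],[0,0,0],0],[[2.0,0,0],[0,0,0],0],[[2.5,0,0],[0,0,0],0],[[3.0,0,0],[0,0,0],0],[[3.5,0,0],[0,0,0],0],[[4.0,0,0],[0,0,0],0],[[4.5,0,0],[0,0,0],0],[[5.0,0,0],[0,0,0],0],[[5.2,0,0],[0,0,0],0],[[5.2,0,0],[0,0,0],0]])

```text
clock: 4.37
position: [0.5943, -0.0525, 0.0582]
tool_rot: [-3.141, -0.001, 1.902]
force: [-0.1, -0.2, 0.6]
grip_width: 0.0002
finger_force: 0.0
```

```bash
python3 -c "
from h import *
st();print(rel(-.1,0,.058,108.9))"
```

```text
t 4.3667 fix -107.1 0.0 z 0.0582 rot [-180.   -0.  109.] F [-0.1 -0.2  0.6] M [ 0.   -0.   -0.01] w 0.00024732715215414604 0.0 q [ 0.26  0.73 -0.4   1.78  0.4   0.71 -0.02]
(array([0.71, 0.  , 0.02]), array([-0.   , -0.001,  0.001]))
```

Emit:
move_arm(series=[[[0.2,0,0],[0,0,0],0],[[0.4,0,0],[0,0,0],0],[[0.6,0,0],[0,0,0],0]])

```text
clock: 4.62
position: [0.5925, -0.0479, 0.0581]
tool_rot: [-3.141, -0.0, 1.9]
force: [0.3, -3.6, -1.0]
grip_width: 0.0
finger_force: 1.2
```

Emit:
move_arm(series=[[[0.1,0,0],[0,0,0],0],[[0.2,0,0],[0,0,0],0]])

```text
clock: 4.78
position: [0.5918, -0.0458, 0.0581]
tool_rot: [-3.141, -0.0, 1.901]
force: [0.3, -2.4, -1.8]
grip_width: -0.0001
finger_force: 0.9
```

```bash
python3 -c "
from h import *
st()
im,d=bot.grab_frame('top')
m=np.zeros(d.shape,bool); m[205:325,285:475]=1
c=cloud('top',m,d); z=c[:,2]; q=c[(z>.077)&(z<.0845)]; f=(q[:,:2]-O); f=np.c_[f@ex,f@ey]*1e3
print(np.percentile(f,[1,50,99],axis=0).round(1),len(f))"
```

```text
t 4.7833 fix -99.9 0.2 z 0.0581 rot [-180.    -0.   108.9] F [ 0.3 -2.4 -1.8] M [-0.38 -0.09  0.05] w -8.982583753504953e-05 0.9202611353248358 q [ 0.25  0.73 -0.39  1.79  0.41  0.7  -0.04]
[[-88.8 -51.9]
 [ -7.5   6.1]
 [ 14.7  53.7]] 387
```

Emit:
move_arm(series=[[[0.1,0,0],[0,0,0],0],[[0.2,0,0],[0,0,0],0]])

```text
clock: 5.0
position: [0.5915, -0.0449, 0.0584]
tool_rot: [-3.141, 0.001, 1.9]
force: [2.4, -9.6, 1.2]
grip_width: 0.0001
finger_force: 5.1
```

Emit:
move_arm(series=[[[0.1,0,0],[0,0,0],0],[[0.2,0,0],[0,0,0],0]])

```text
clock: 5.17
position: [0.5913, -0.0447, 0.0587]
tool_rot: [3.142, 0.003, 1.899]
force: [3.9, -19.9, 6.1]
grip_width: 0.0002
finger_force: 9.4
```

The force rose to 20 N with no further motion, so the sled is home. I'll back off and lift.

Emit:
move_arm(series=[[[-1.2,0,0],[0,0,0],0],[[-2.5,0,0],[0,0,0],0],[[-2.5,0,0],[0,0,0],0],[[-2.5,0,-4],[0,0,0],50],[[-2.5,0,-8],[0,0,0],100],[[-2.5,0,-12],[0,0,0],100],[[-2.5,0,-14],[0,0,0],100],[[-8,0,-14],[0,0,0],100],[[-8,0,-14],[0,0,0],100],[[-8,0,-14],[0,0,0],100]])

```text
clock: 6.0
position: [0.6171, -0.1225, 0.1982]
tool_rot: [-3.141, 0.001, 1.896]
force: [-0.6, -0.4, 0.1]
grip_width: 0.083
finger_force: 0.0
```

```bash
python3 - <<'E'
from h import *
st(); print(rel(0,0,.17,175.5))
for n in('top','side'):
    im,d=bot.grab_frame(n); cv2.imwrite(f"pics/h_{n}.png",im[...,::-1])
    c=cloud(n,np.ones(d.shape,bool),d); f=c[:,:2]-O; f=np.c_[f@ex,f@ey]*1e3; z=c[:,2]
    def pr(nm,k): 
        if k.sum()>5: print(n,nm,k.sum(),np.percentile(f[k],[2,98],axis=0).round(1).tolist())
    pr("tab",(z>.077)&(z<.086)&(f[:,0]<-60)&(f[:,0]>-140)&(abs(f[:,1])<40))
    k=(z>.12)&(z<.135)&(np.hypot(*f.T)<30); pr("wing",k)
    if k.sum()>20:
        r=cv2.minAreaRect(c[k][:,:2].astype(np.float32)*1000); print(r)
E
```

```text
t 6.0 fix -180.7 1.1 z 0.1982 rot [-1.800e+02  1.000e-01  1.086e+02] F [-0.6 -0.4  0.1] M [ 0.02 -0.01 -0.02] w 0.0830303379612871 0.0 q [ 0.4   0.6  -0.46  1.6   0.3   1.01  0.18]
(array([18.08,  0.02,  2.79]), array([-1.000e-03,  1.000e-03, -1.167e+00]))
top tab 199 [[-88.6, -19.8], [-79.0, 21.7]]
top wing 248 [[-11.8, -21.5], [11.2, 22.4]]
((559.6834716796875, 48.7417106628418), (9.901792526245117, 50.18854904174805), 85.51215362548828)
side tab 171 [[-89.3, -6.6], [-79.1, 22.9]]
side wing 313 [[-12.3, -20.1], [10.3, 23.5]]
((559.0438232421875, 48.432464599609375), (12.616548538208008, 49.81386184692383), 85.01898956298828)
```

Sled home is confirmed: the tab is at x -84. Next I move over the screw.

Emit:
move_arm(series=[[[4,0,0],[0,0,-0.11],100],[[8,0,0],[0,0,-0.22],100],[[12,0,0.5],[0,0,-0.34],100],[[15,0,1],[0,0,-0.46],100],[[17,0,2],[0,0,-0.58],100],[[18.1,0,2.8],[0,0,-0.7],100],[[18.1,0,2.8],[0,0,-0.82],100],[[18.1,0,2.8],[0,0,-0.94],100],[[18.1,0,2.8],[0,0,-1.06],100],[[18.1,0,2.8],[0,0,-1.167],100],[[18.1,0,2.8],[0,0,-1.167],100],[[18.1,0,2.8],[0,0,-1.167],100]])

```text
clock: 7.1
position: [0.5577, 0.0538, 0.1701]
tool_rot: [3.141, -0.001, 3.065]
force: [0.1, 0.5, -0.3]
grip_width: 0.0854
finger_force: 0.0
```

```bash
python3 - <<'E'
from h import *
st(); print(rel(0,0,.093,175.5))
E
```

```text
t 7.1 fix 5.3 0.2 z 0.1701 rot [180.   -0.  175.6] F [ 0.1  0.5 -0.3] M [ 0.03  0.04 -0.01] w 0.08538258572771126 0.0 q [ 0.34  0.6  -0.77  1.8   0.5   0.95  0.85]
(array([-0.23, -0.49,  7.71]), array([ 0.001, -0.001,  0.002]))
```

Emit:
move_arm(series=[[[-0.2,-0.5,0],[0,0,0],100],[[-0.2,-0.5,2.5],[0,0,0],100],[[-0.2,-0.5,5],[0,0,0],100],[[-0.2,-0.5,7],[0,0,0],100],[[-0.2,-0.5,7.7],[0,0,0],100],[[-0.2,-0.5,7.7],[0,0,0],70],[[-0.2,-0.5,7.7],[0,0,0],40],[[-0.2,-0.5,7.7],[0,0,0],20],[[-0.2,-0.5,7.7],[0,0,0],0],[[-0.2,-0.5,7.7],[0,0,0],0],[[-0.2,-0.5,7.7],[0,0,0],0],[[-0.2,-0.5,7.7],[0,0,0],0],[[-0.2,-0.5,7.7],[0,0,0],0],[[-0.2,-0.5,7.7],[0,0,0],0]], squeeze=60)

```text
clock: 8.27
position: [0.5603, 0.0494, 0.0944]
tool_rot: [3.14, 0.002, 3.068]
force: [-1.7, 4.2, 9.4]
grip_width: 0.0144
finger_force: 58.5
```

```bash
python3 - <<'E'
from h import *
st()
im,d=bot.grab_frame("side"); cv2.imwrite("pics/g1.png",cv2.resize(im[140:340,180:430,::-1],(625,500),interpolation=3))
E
```

```text
t 8.2667 fix 0.3 -0.8 z 0.0944 rot [1.799e+02 1.000e-01 1.758e+02] F [-1.7  4.2  9.4] M [ 1.07  0.34 -0.02] w 0.014369407533822166 58.515214920043945 q [ 0.29  0.7  -0.7   1.85  0.6   0.81  0.78]
```

View pics/g1.png

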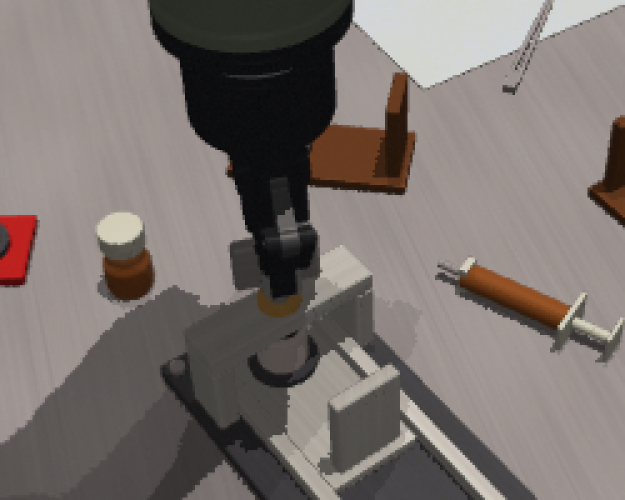

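The fingers hold the wing at about (280,250), clear of the bridge, with the vial, syringe and dish untouched. I'll turn clockwise, following the sink.

Emit:
move_arm(series=[[[0,0,0.01],[0,0,0.1],0],[[0,0,0.02],[0,0,0.2],0],[[0,0,0.03],[0,0,0.3],0],[[0,0,0.04],[0,0,0.4],0],[[0,0,0.05],[0,0,0.5],0],[[0,0,0.06],[0,0,0.6],0],[[0,0,0.06],[0,0,0.6],0]])

```text
clock: 8.9
position: [0.5602, 0.0491, 0.0939]
tool_rot: [3.14, 0.001, 2.461]
force: [-2.1, 3.5, 9.4]
grip_width: 0.0143
finger_force: 58.6
```

```bash
python3 - <<'E'
from h import *
st()
E
```

```text
t 8.9 fix 0.1 -0.6 z 0.0939 rot [1.799e+02 1.000e-01 1.410e+02] F [-2.1  3.5  9.4] M [ 0.64  0.42 -0.12] w 0.014342561776780019 58.55725586414337 q [ 0.19  0.66 -0.55  1.86  0.48  0.76  0.27]
```

Emit:
move_arm(series=[[[0,0,0.01],[0,0,0.1],0],[[0,0,0.02],[0,0,0.2],0],[[0,0,0.03],[0,0,0.3],0],[[0,0,0.04],[0,0,0.4],0],[[0,0,0.05],[0,0,0.5],0],[[0,0,0.06],[0,0,0.6],0],[[0,0,0.07],[0,0,0.7],0],[[0,0,0.08],[0,0,0.8],0],[[0,0,0.09],[0,0,0.9],0],[[0,0,0.1],[0,0,1.0],0],[[0,0,0.11],[0,0,1.1],0],[[0,0,0.12],[0,0,1.2],0],[[0,0,0.13],[0,0,1.3],0],[[0,0,0.14],[0,0,1.4],0],[[0,0,0.15],[0,0,1.5],0],[[0,0,0.15],[0,0,1.55],0],[[0,0,0.15],[0,0,1.55],0]])

```text
clock: 10.32
position: [0.5595, 0.0491, 0.0925]
tool_rot: [-3.141, -0.001, 0.915]
force: [-9.7, 2.9, 20.9]
grip_width: 0.0144
finger_force: 60.9
```

```bash
python3 - <<'E'
from h import *
st()
E
```

```text
t 10.3167 fix 0.3 0.0 z 0.0925 rot [-180.    -0.    52.4] F [-9.7  2.9 20.9] M [ 0.61  2.09 -0.07] w 0.014437884236582734 60.88576018810272 q [-0.09  0.61 -0.14  1.87  0.13  0.67 -0.97]
```

Emit:
move_arm(series=[[[0,0,-0.02],[0,0,0.08],0],[[0,0,-0.02],[0,0,0.16],0],[[0,0,-0.02],[0,0,0.22],0],[[0,0,-0.02],[0,0,0.22],0]])

```text
clock: 10.65
position: [0.5594, 0.0492, 0.0925]
tool_rot: [-3.141, -0.001, 0.694]
force: [-7.8, 3.7, 18.1]
grip_width: 0.0145
finger_force: 60.4
```

```bash
python3 - <<'E'
from h import *
st()
E
```

```text
t 10.65 fix 0.4 0.1 z 0.0925 rot [-180.    -0.    39.8] F [-7.8  3.7 18.1] M [0.76 1.95 0.02] w 0.014492197695590923 60.3595232963562 q [-0.13  0.61 -0.08  1.88  0.08  0.66 -1.14]
```

Emit:
move_arm(series=[[[0,0,0],[0,0,0.03],0],[[0,0,0],[0,0,0.06],0],[[0,0,0],[0,0,0.06],0]])

```text
clock: 10.9
position: [0.5594, 0.0492, 0.0925]
tool_rot: [-3.141, -0.001, 0.636]
force: [-8.7, 3.0, 17.2]
grip_width: 0.0144
finger_force: 60.4
```

```bash
python3 - <<'E'
from h import *
st()
E
```

```text
t 10.9 fix 0.4 0.1 z 0.0925 rot [-179.9   -0.    36.5] F [-8.7  3.  17.2] M [0.8  1.93 0.02] w 0.014436795246516386 60.38457691669464 q [-0.14  0.61 -0.07  1.88  0.06  0.66 -1.18]
```

Emit:
move_arm(series=[[[0,0,0],[0,0,0.03],0],[[0,0,0],[0,0,0.06],0],[[0,0,0],[0,0,0.06],0]])

```text
clock: 11.15
position: [0.5594, 0.0492, 0.0925]
tool_rot: [-3.141, -0.001, 0.577]
force: [-9.2, 3.5, 19.3]
grip_width: 0.0145
finger_force: 60.4
```

```bash
python3 - <<'E'
from h import *
st()
for n in("side","top"):
    im,d=bot.grab_frame(n); cv2.imwrite(f"pics/g2{n}.png",cv2.resize(im[200:300,230:390,::-1],(800,500),interpolation=3))
    c=cloud(n,np.ones(d.shape,bool),d); f=np.c_[(c[:,:2]-O)@ex,(c[:,:2]-O)@ey,c[:,2]]*1e3
    for r in bot.trace(n,"thumbscrew"):
        q=cloud(n,r["mask"],d); print(n,r["conf"],r["bbox"],cv2.minAreaRect(q[q[:,2]>.09][:,:2].astype(np.float32)*1000) if (q[:,2]>.09).sum()>5 else None)
E
```

```text
t 11.15 fix 0.4 0.1 z 0.0925 rot [-179.9   -0.    33. ] F [-9.2  3.5 19.3] M [0.76 1.99 0.26] w 0.014475787621424563 60.417242646217346 q [-0.16  0.61 -0.05  1.88  0.05  0.66 -1.23]
side 0.67 [276.3, 231.1, 290.2, 265.7] ((547.4420166015625, 39.32795333862305), (21.81542205810547, 12.4303560256958), 25.431468963623047)
side 0.65 [276.4, 269.4, 347.5, 335.6] None
```

View pics/g2side.png

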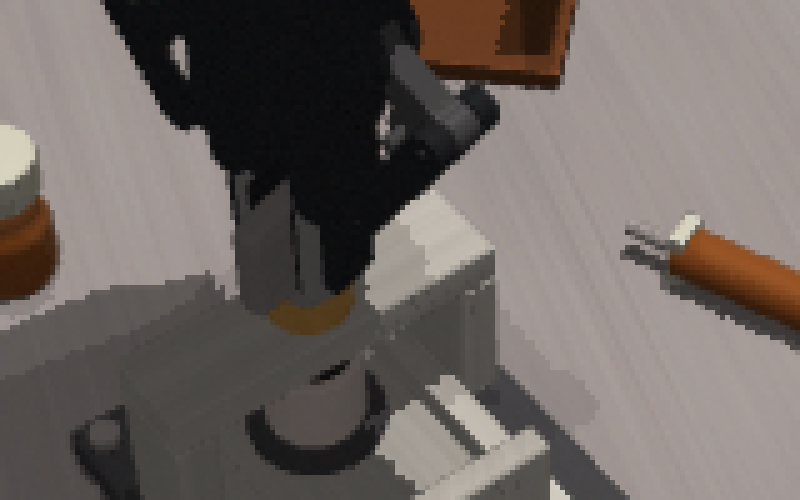

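The wing end shows beside the fingers at (270,240), with the foot close to the barrel top. The moment is starting to rise, so I'll press on slightly to confirm the hard stop.

Emit:
move_arm(series=[[[0,0,0],[0,0,0.03],0],[[0,0,0],[0,0,0.06],0],[[0,0,0],[0,0,0.06],0]])

```text
clock: 11.6
position: [0.5593, 0.0492, 0.0925]
tool_rot: [-3.141, -0.0, 0.517]
force: [-8.9, 2.9, 18.4]
grip_width: 0.0145
finger_force: 60.4
```

```bash
python3 - <<'E'
from h import *
st()
E
```

```text
t 11.6 fix 0.5 0.2 z 0.0925 rot [-179.9   -0.    29.6] F [-8.9  2.9 18.4] M [0.87 2.   0.48] w 0.014543865365595451 60.44840097427368 q [-0.17  0.61 -0.04  1.88  0.03  0.65 -1.28]
```

The moment has climbed to 0.48 N m, eight times the friction, starting at yaw ≈36.6°, which matches the predicted seat at 36.8°. The screw is seated, so I'll back off a quarter turn.

Emit:
move_arm(series=[[[0,0,0],[0,0,-0.1],0],[[0,0,-0.01],[0,0,-0.2],0],[[0,0,-0.02],[0,0,-0.3],0],[[0,0,-0.03],[0,0,-0.4],0],[[0,0,-0.04],[0,0,-0.5],0],[[0,0,-0.05],[0,0,-0.6],0],[[0,0,-0.06],[0,0,-0.7],0],[[0,0,-0.07],[0,0,-0.8],0],[[0,0,-0.08],[0,0,-0.9],0],[[0,0,-0.09],[0,0,-1.0],0],[[0,0,-0.1],[0,0,-1.1],0],[[0,0,-0.11],[0,0,-1.2],0],[[0,0,-0.12],[0,0,-1.3],0],[[0,0,-0.13],[0,0,-1.4],0],[[0,0,-0.14],[0,0,-1.5],0],[[0,0,-0.15],[0,0,-1.6],0],[[0,0,-0.15],[0,0,-1.68],0],[[0,0,-0.15],[0,0,-1.71],0],[[0,0,-0.15],[0,0,-1.71],0]])

```text
clock: 13.18
position: [0.56, 0.0489, 0.0937]
tool_rot: [3.14, -0.0, 2.23]
force: [-1.5, 3.4, 7.8]
grip_width: 0.0143
finger_force: 59.0
```

```bash
python3 - <<'E'
from h import *
st()
for n in("side","top"):
    im,d=bot.grab_frame(n); cv2.imwrite(f"pics/g3{n}.png",cv2.resize(im[200:300,230:390,::-1],(800,500),interpolation=3))
    for r in bot.trace(n,"thumbscrew"):
        q=cloud(n,r["mask"],d); print(n,r["conf"],r["bbox"],cv2.minAreaRect(q[q[:,2]>.09][:,:2].astype(np.float32)*1000) if (q[:,2]>.09).sum()>5 else None)
# visible part of wing: predict model outlines overlay for 2.83
    th=A-2.83; w=np.array([np.cos(th),np.sin(th)]); nn=np.array([-w[1],w[0]]); zc=.114-.006*2.83/2/np.pi
    P=[np.r_[O+a*.025*w+b*.005*nn,zc+c*.017] for c in(-1,1) for a,b in((-1,-1),(1,-1),(1,1),(-1,1))]
    uv=(proj(n,P)-[230,200])*5
    im2=cv2.resize(im[200:300,230:390,::-1],(800,500),interpolation=3)
    for i in range(4):
        for j,k in((i,(i+1)%4),(i+4,(i+1)%4+4),(i,i+4)): cv2.line(im2,tuple(map(int,uv[j])),tuple(map(int,uv[k])),(0,255,0),1)
    cv2.imwrite(f"pics/o3{n}.png",im2)
E
```

```text
t 13.1833 fix -0.0 -0.5 z 0.0937 rot [179.9  -0.  127.8] F [-1.5  3.4  7.8] M [0.7  0.38 0.02] w 0.014267668395933518 58.9962637424469 q [ 0.16  0.65 -0.49  1.86  0.43  0.74  0.08]
side 0.59 [273.5, 272.3, 349.0, 336.1] None
side 0.48 [293.9, 230.9, 304.9, 259.9] ((566.0573120117188, 36.95741271972656), (15.348586082458496, 23.217636108398438), 24.37689971923828)
```

View pics/o3side.png

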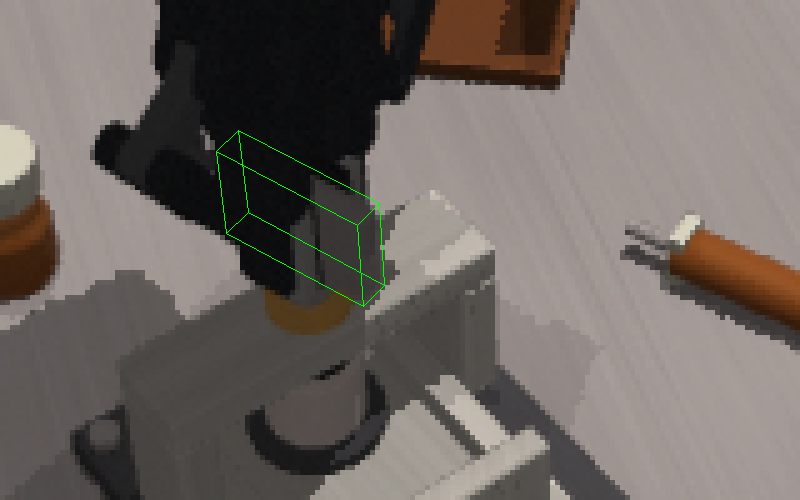

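View pics/o3top.png

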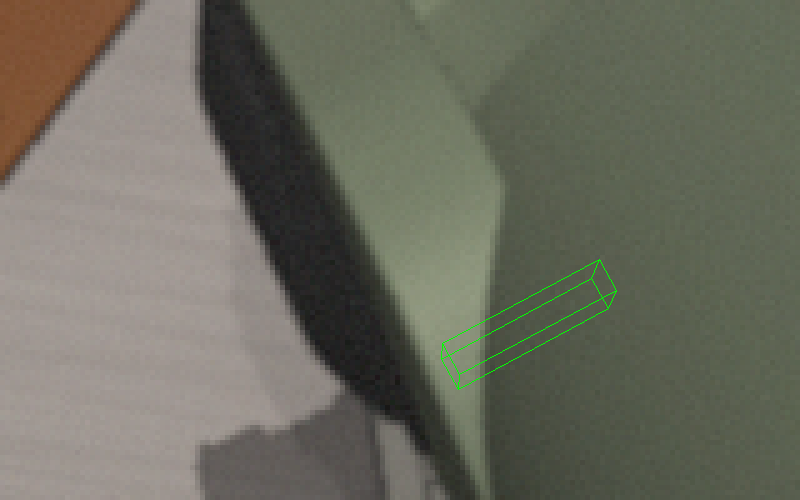

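The side overlay of the wing model at 2.83 rad lines up with the visible wing end at (350,240) to about a pixel. The top view is hidden by the arm. The grip is holding at 59 N, so I'll hand it in.

```bash
python3 -c "
from workcell import bot
print(bot.job_done())"
```

```text
the job is handed in; nothing more can be done
None
```

The job is handed in: the sled is home against the end stop, and the thumbscrew was turned to its hard stop, backed off a quarter turn to about 2.83 rad, and is still gripped at 59 N; it took about 13 s of the 67 s.

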